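Clip the lid on the packed crate

TASK

Close the upper crate with its lid: slip the lid's tongue fully under the keeper lip at the crate's plain end, lay the lid's steel eye on the closed gate of the snap hook at the other end and let go of the lid. Then press that end of the lid down until the eye snaps in past the sprung gate and the lid lies flat on the rim, and leave the kettle, canister, bowl and spoon where they are.

Things in the scene. Friction and masses are not known exactly. Their poses are not given: they have to be found in the camera images.
- crates: Two grey plastic stacking crates, one on the other, fixed; the stack is 300 mm long (own x), 200 mm wide (y), 215 mm high to the open rim; walls 5 mm. Origin under its centre at table level, z up. A snap hook is riveted on the end at -x; the end at +x is plain but for a keeper lip. The lid at home lies with its underside's centre 215 mm above this origin and its axes along these
- rim (a point): Centre of the open rim of the upper crate, axes as the crates'. Seen from here the keeper lip for the lid's tongue is at +x: a bridge 112 mm wide (100 mm clear between its cheeks), open underneath, its underside 12 mm above the rim, its front edge at x = 153 mm and its closed back at x = 166 mm. A flat ledge 30 mm deep, level with the rim, lies inside that end (x = 120 to 150 mm)
- hook (a point): Middle of the hook's gate, 22.5 mm above the rim, 177 mm from the crates' centre towards -x; axes as the crates'. The hook is 8 mm round steel, upright in the plane of the crates' long axis, mouth upward: shank 8 to 16 mm out from the end wall, top 37 mm above the rim; nose 40.5 to 48.5 mm out, top 30 mm above the rim. The eye goes round the shank, its bar down between shank and nose
- gate (a joint): Sprung gate of the hook, a 6 mm round bar hinged at the top of the shank (33 mm above the rim), sloping 25 degrees down to the nose: 0 = shut, up to 1.1 rad as it swings down into the hook; a spring shuts it. Shut, it carries the lid's weight; pressing the eye through takes about 5 to 10 N at that end of the lid. The bar is past it once the lid's end is down on the rim
- lid_grip (a point): Grip point of the loose lid; axes: x from the eye to the tongue, z up. Grey plastic plate 303 x 200 x 10 mm (x = -153 to 150 mm), 0.25 to 0.4 kg, flat on the table at first. A grip bar stands across its middle: 16 mm thick (along x), 80 mm long (y), top 36 mm above the plate's top. This point is in the bar, 32 mm above the centre of the plate's underside
- lid_eye (a point): Middle of the outer bar of the lid's steel eye, a level D of 5 mm wire at the lid's -x end: 182 mm from the lid's centre, 5 mm above the plate's underside; opening 21 mm wide (y) and 26.5 mm long (x, from plate edge to bar). With the tongue in place and the eye resting on the gate, that end of the lid is about 25 mm high
- lid_tongue (a point): Middle of the end of the lid's tongue, a flat step 5 mm thick and 84 mm wide, level with the plate's underside, that stands 14 mm out of the plate's +x edge; 164 mm from the lid's centre, 2.5 mm above its underside. It goes in under the lip with the eye end held up (7 to 9 degrees clears the hook)
- kettle: Stainless kettle with a black arched handle, 176 mm across, 198 mm high; origin under its centre. Stays where it is
- canister: Glass sugar canister with a clamp lid, 100 mm across, 144 mm high; origin under its centre. Stays where it is
- bowl: Blue melamine bowl, 170 mm across, 65 mm high; origin under its centre. Stays where it is
- spoon: Steel serving spoon, 240 mm long, lying on the table. Stays where it is

How it is judged:
On the way:
1. the lid rests untouched, its tongue under the keeper lip and its eye lying on the shut gate (x of lid_tongue in the frame of crates above 0.155 m and z of lid_tongue in the frame of crates between 0.205 and 0.226 m and z of lid_eye in the frame of crates between 0.233 and 0.252 m and x of lid_eye in the frame of hook between -0.013 and 0.007 m and value of joint gate below 0.25 rad and contact force between each of the fingers, the arm and lid below 0.2 N and y of lid_eye in the frame of hook between -0.012 and 0.012 m), for 0.2 s.
At the end, for the whole second after the job is handed in: The lid lies flat on the rim (within 0.03 rad), at rest; the eye's bar is inside the hook, below the gate, within 4 mm of rim level + 5 mm and between shank and nose, within 9 mm sideways of the hook; the gate is shut (under 0.1 rad); the tongue reaches at least 2 mm under the keeper lip (z of lid_eye in the frame of crates between 0.212 and 0.224 m and x of lid_eye in the frame of hook between -0.013 and 0.001 m and value of joint gate below 0.1 rad and x of lid_tongue in the frame of crates above 0.155 m and z of lid_tongue in the frame of crates between 0.212 and 0.223 m and angle between lid's own z axis and vertical below 0.03 rad and linear speed of lid below 0.01 m/s and y of lid_eye in the frame of hook between -0.009 and 0.009 m); the robot touches nothing.
It fails at once if the kettle, canister, bowl or spoon is shifted more than 30 mm (distance of any of kettle, canister, bowl, spoon from where it was at the start of the episode above 0.03 m).
It also fails if it takes over 51 s, if anything falls off the work surface, if the arm or the gripper's body presses on something with over 40 N, if the wrist force passes 120 N, or if a joint passes its speed limit or range.

ROBOT

A 6-joint arm with a two-finger parallel gripper is mounted at the origin on the work surface. World frame = base frame: x ahead of the robot, y to its left, z up, the work surface at z = 0. Lengths are in m, angles in rad, forces in N, time in s.
With the tool pointing down it reaches from about 0.3 to 0.875 m from the base axis. Payload 6.4 kg.
Tool frame: the origin (TCP) lies midway between the tips of the shut fingers; the grasp point (between the pads) lies 19 mm behind it (ctrl.pinch_z is the distance from the TCP to the grasp point, in m); z points along the fingers, y is the line along which they close (so a half turn about z gives the same grasp; the last joint's range is limited). The gripper opens to 85 mm and grips with 20 to 120 N. Pads are 22 mm wide; open, the fingers measure 114 mm over their backs; the gripper's body (76 mm by 85 mm) begins 54 mm behind the grasp point. The pads swing forward as they close: fully open they stand 13 mm farther back than shut.
Start: joints at [-1.437, 0.181, 1.607, -0, 1.354, -0.206], TCP at [0.192, -0.542, 0.231] pointing down, gripper open.
Joint ranges: [-2.99, 2.99], [-0.89, 2.07], [0.3, 2.58], [-1.14, 4.28], [0, 2.63], [-3.12, 3.12]. Speed limits (rad/s): [2.57, 2.57, 3.01, 3.14, 3.14, 3.14].

INTERFACE

Orientations are given as a unit quaternion [w, x, y, z].
In Python, from bench import ctrl gives the robot as it stands.
- The arm moves only by the tool apply_moves, never from a script. Its argument "moves" is a list of rows, each an object with "jaw": the opening, from 0 (shut) to 1 (fully open); "offset": the shift along the tool's x, y, z in mm, a list of three; "rot": the turn, a rotation vector about the tool's x, y, z in degrees, a list of three. In form: [{"jaw": jaw, "offset": [dx, dy, dz], "rot": [ax, ay, az]}, ...]. A call has exactly 5 rows; each row shifts and turns the commanded pose from where the row before left it, along the tool's axes as they then stand; what a row does not reach is not made up. A row lasts 1/8 s, in which the tool goes at most 62.5 mm and 10.7 degrees, less where a joint would pass 70% of its speed; a pose out of reach is approached as far as the arm can. A call is refused whole if a number of a shift passes 62.5 or a number of a turn 10.7, either way. A call with a gripper value outside its range is refused whole. The fingers move at their own pace and stop on an object; the grip force is fixed at half the most. Time passes only in rows, so rows that do not move let the fingers close, or fill a call up. It gives the time, the measured TCP pose, the force, the opening and the grip force at its end, in the units of the state.
- ctrl.get_obs(): the state, without advancing time (a new reading comes with each control period).
- ctrl.camera(name): name is "scene" or "top" or "wrist"; returns (picture, depth): 480x640x3 uint8, red, green, blue; 480x640 float32, m along the optical axis (not along the pixel's ray), 0 where there is no reading.
- ctrl.camera_params(name): a dict with "K" (3x3 intrinsics, pixels), "dist" ([k1, k2, p1, p2, k3] as OpenCV has them; the pictures are not rectified), "cam_to_world" (4x4, takes a point from camera to world coordinates); the wrist camera has in their place "mount" (4x4, takes a point from camera to tool coordinates, whose origin is the TCP and whose axes are the flange's). Camera axes: x right, y down, z forward; pixel columns grow to the right and rows downward; lengths in m; the calibration is good to about 2 mm. A picture is of the moment at which its call begins: read the wrist's pose just before it. camera_params takes no time and is no camera call.
- ctrl.hand_in(): hands the job in; it is judged then, once.
Trained networks look in the newest picture that a camera, given by its name, has taken for a name from the list of things; names that differ only in an ending like _2 or _b are one class to them, and where a whole thing is asked for, a point or a joint stands for the part that bears it (a point fixed in the world has none). Each returns a list of dicts, best first, with "score" (0 to 1); they miss things now and then, are a little off and sometimes report something else, mostly with a low value. They report only what shows in the picture. A call takes as long as a camera call.
- ctrl.outline_of(camera, target): "region" (480x640 bool, what is visible of it) and "position" ([column, row] in pixels, amid what is visible of it).
The state is a dict: "time_s": time; "q": joint angles; "dq": joint speeds; "joint_efforts": joint torques, N m; "eef_pos": TCP position; "eef_rot": TCP orientation; "wrist_force": force on the tool from outside, world axes, zero at the start; "torque": the same for the moment, N m; "opening": opening from 0.0 (shut) to 1.0 (fully open); "grasp_force": force on a finger pad.
Only numpy, scipy, OpenCV 4.12 (cv2) and the standard library are available. Lean on these libraries where they do the work, as an engineer would, in place of code of your own. Each camera call takes 0.05 s, during which the arm holds its last target. There are 200 camera calls.

## Working session

There is one attempt and no reset: what is moved stays moved. The work goes in short steps, Python scripts to look and compute and a tool call to move; the robot and the scene stay as the last step left them, time stands still between calls to the robot, and variables do not carry over. Pictures are saved under pics/ and viewed, at most 10 in all, crops included, and the job is handed in when it is done.

Besides the shell and the picture viewer there is one more tool, called after ">>>" as name([rows], argument=value, ...), one row to a line, values as JSON. apply_moves: Moves the arm, as the interface text tells. Its arguments: {"type":"object","properties":{"moves":{"type":"array"}},"required":["moves"]}

```bash
ls; mkdir -p pics; cat > h.py <<'E'
import numpy as np, cv2
from bench import ctrl
from scipy.spatial.transform import Rotation as R
def q2R(q): return R.from_quat([q[1],q[2],q[3],q[0]]).as_matrix()
def T(name,o=None):
    p=ctrl.camera_params(name)
    if 'cam_to_world' in p: return p,np.array(p['cam_to_world'])
    t=np.eye(4); t[:3,:3]=q2R(o['eef_rot']); t[:3,3]=o['eef_pos']
    return p,t@np.array(p['mount'])
def cloud(name,depth,M=None):
    p,t=(ctrl.camera_params(name),M) if M is not None else T(name)
    v,u=np.mgrid[:480,:640]
    n=cv2.undistortPoints(np.stack([u,v],-1).reshape(-1,1,2).astype(float),np.array(p['K']),np.array(p['dist'])).reshape(480,640,2)
    P=np.dstack([n,np.ones((480,640))])*depth[...,None]
    return P@t[:3,:3].T+t[:3,3]
E
python3 - <<'E'
from h import *
o=ctrl.get_obs(); print(o['time_s'],o['eef_pos'],o['eef_rot'],o['opening'],o['wrist_force'])
ims=[]
for n in('scene','top'):
    im,d=ctrl.camera(n); ims.append(im); np.savez('c_%s.npz'%n,im=im,d=d)
    C=cloud(n,d)
    for t in('lid_grip','crates','kettle','canister','bowl','spoon','lid_eye','lid_tongue','gate'):
        for r in ctrl.outline_of(n,t)[:2]:
            m=r['region']&(d>0)
            print(n,t,round(r['score'],2),np.round(r['position']),m.sum(),np.round(np.median(C[m],0),3) if m.any() else '', np.round(np.percentile(C[m],[2,98],axis=0),3).tolist() if m.any() else '')
    cv2.imwrite('pics/%s.png'%n,im[...,::-1])
E
```

```text
pics
0.0 [ 0.19157984 -0.54156124  0.23036409] [-8.95162985e-04  9.85605508e-01  1.69059100e-01  3.79086660e-05] 0.9979218528171163 [-0.06751628 -1.24046025 -0.19600119]
scene lid_grip 0.66 [207. 185.] 1694 [ 0.569 -0.558  0.037] [[0.503, -0.607, 0.0], [0.658, -0.446, 0.065]]
scene lid_grip 0.59 [271. 252.] 5436 [ 0.606 -0.17   0.008] [[0.447, -0.28, 0.002], [0.745, -0.074, 0.039]]
scene crates 0.65 [399. 301.] 17988 [0.575 0.265 0.158] [[0.39, 0.129, 0.006], [0.718, 0.364, 0.229]]
scene kettle 0.86 [495. 402.] 7116 [0.601 0.537 0.107] [[0.525, 0.451, 0.01], [0.653, 0.632, 0.196]]
scene canister 0.76 [527. 328.] 2692 [0.397 0.485 0.112] [[0.333, 0.436, 0.012], [0.415, 0.524, 0.144]]
scene bowl 0.69 [206. 184.] 1721 [ 0.569 -0.559  0.036] [[0.5, -0.611, -0.001], [0.658, -0.446, 0.065]]
scene spoon 0.81 [262. 176.] 225 [ 0.396 -0.477  0.012] [[0.284, -0.585, -0.001], [0.466, -0.418, 0.021]]
scene lid_eye 0.89 [271. 255.] 5460 [ 0.605 -0.169  0.008] [[0.447, -0.279, 0.002], [0.745, -0.073, 0.039]]
scene lid_tongue 0.97 [273. 255.] 5443 [ 0.605 -0.169  0.008] [[0.446, -0.278, 0.002], [0.746, -0.073, 0.039]]
top lid_grip 0.88 [383. 245.] 5127 [ 0.588 -0.181  0.011] [[0.439, -0.282, -0.002], [0.741, -0.079, 0.037]]
top crates 0.84 [253. 254.] 7042 [0.553 0.238 0.156] [[0.396, 0.122, 0.065], [0.708, 0.353, 0.231]]
top kettle 0.61 [176. 250.] 2185 [0.563 0.504 0.113] [[0.49, 0.438, 0.036], [0.64, 0.623, 0.198]]
top canister 0.69 [185. 313.] 972 [0.365 0.46  0.134] [[0.315, 0.425, -0.002], [0.41, 0.519, 0.15]]
top bowl 0.77 [488. 244.] 1983 [ 0.585 -0.538  0.025] [[0.506, -0.603, -0.002], [0.658, -0.454, 0.071]]
top spoon 0.91 [475. 306.] 393 [ 0.375 -0.499  0.014] [[0.282, -0.583, -0.004], [0.461, -0.422, 0.028]]
top lid_eye 0.74 [380. 244.] 5128 [ 0.588 -0.181  0.011] [[0.442, -0.281, -0.002], [0.74, -0.078, 0.037]]
top lid_tongue 0.9 [380. 246.] 5211 [ 0.588 -0.181  0.011] [[0.439, -0.283, -0.003], [0.741, -0.078, 0.037]]
```

```bash
python3 - <<'E'
import cv2
a=cv2.imread('pics/top.png')[170:340,130:530]
cv2.imwrite('pics/topc.png',cv2.resize(a,None,fx=2,fy=2,interpolation=2))
E
```

```text
(no output)
```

View pics/scene.png

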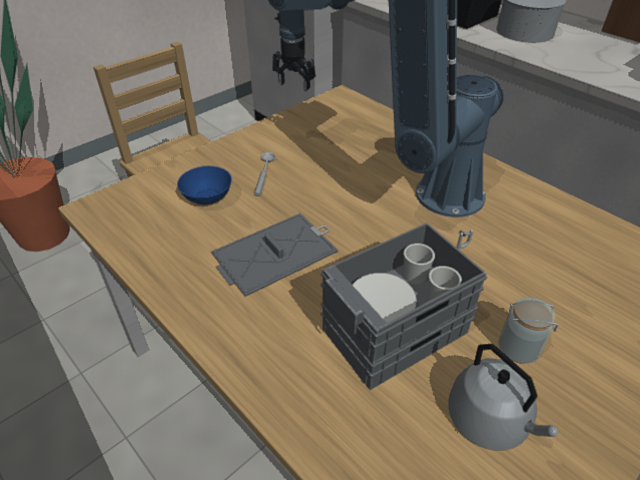

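View pics/topc.png

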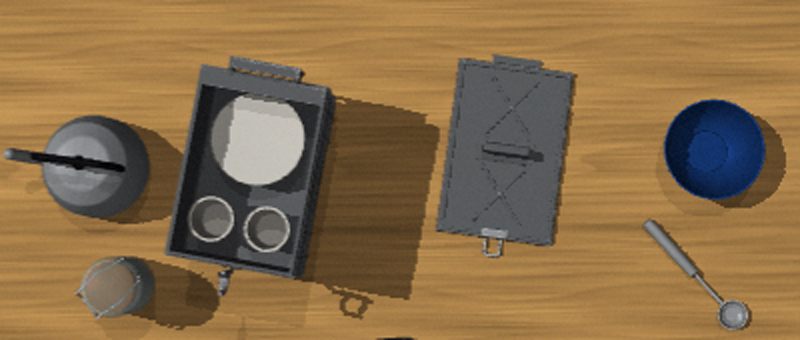

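The pictures show the lid flat at top-crop (510,150) with its eye towards the robot. The crates are at (250,170) with the keeper lip away from the robot and the hook at (225,280). The kettle and canister are to the left, the bowl and spoon to the right.

```bash
cat > fit.py <<'E'
from h import *
from scipy.optimize import minimize
def rectfit(P,L,W,hollow=None):
    r=cv2.minAreaRect(P[:,:2].astype(np.float32)); return r
E
python3 - <<'E'
from h import *
o=ctrl.get_obs()
for n in('top','scene'):
    z=np.load('c_%s.npz'%n); C=cloud(n,z['d'])
    for nm,(x0,x1,y0,y1,z0,z1) in dict(lid=(.4,.8,-.33,-.03,.005,.018),bar=(.5,.68,-.25,-.1,.03,.06),rim=(.36,.76,.08,.4,.207,.222),lip=(.6,.8,.08,.4,.224,.26),hook=(.3,.45,.1,.35,.2,.27),table=(.4,.8,-.4,-.33,-.02,.02)).items():
        m=((C>[x0,y0,z0])&(C<[x1,y1,z1])).all(-1)&(z['d']>0)
        m2=m.astype(np.uint8)
        if nm=='lid': m2=cv2.morphologyEx(m2,cv2.MORPH_OPEN,np.ones((7,7)))
        P=C[m2>0]
        if len(P)<3: print(n,nm,len(P)); continue
        r=cv2.minAreaRect(P[:,:2].astype(np.float32))
        print(n,nm,len(P),'c',np.round(r[0],4),'size',np.round(r[1],4),'ang',round(r[2],1),'z',np.round(np.median(P[:,2]),4))
        if nm in('rim','lid'):
            # edge-line fits: extremes per strip
            pass
print(ctrl.camera_params('top')['cam_to_world']); print(ctrl.camera_params('wrist')['mount'],ctrl.camera_params('wrist')['K'],ctrl.pinch_z)
E
```

```text
top lid 0
top bar 112 c [ 0.5575 -0.1771] size [0.0757 0.0802] ang 84.4 z 0.0455
top rim 1012 c [0.5397 0.2402] size [0.2079 0.3593] ang 79.5 z 0.2143
top lip 234 c [0.685  0.2196] size [0.0793 0.1939] ang 1.3 z 0.2315
top hook 275 c [0.3987 0.2485] size [0.0853 0.1976] ang 4.5 z 0.213
top table 2318 c [ 0.6   -0.365] size [0.0699 0.3999] ang 90.0 z 0.0002
scene lid 676 c [ 0.5955 -0.158 ] size [0.1572 0.2774] ang 81.4 z 0.0087
scene bar 159 c [ 0.5908 -0.1797] size [0.0827 0.0186] ang 80.7 z 0.0421
scene rim 2197 c [0.5393 0.2435] size [0.2073 0.3655] ang 78.8 z 0.213
scene lip 452 c [0.7061 0.2095] size [0.1161 0.0251] ang 79.3 z 0.23
scene hook 654 c [0.3965 0.2493] size [0.0799 0.1917] ang 8.3 z 0.2111
scene table 2001 c [ 0.6001 -0.365 ] size [0.0698 0.3998] ang 90.0 z -0.0024
[[-0.01003864 -0.9977739   0.06592782  0.43798763]
 [-0.9998342   0.01101734  0.01449827 -0.01751462]
 [-0.01519234 -0.06577135 -0.99771906  2.12221255]
 [ 0.          0.          0.          1.        ]]
[[-4.61540980e-04 -9.56224780e-01 -2.92632801e-01  7.46283814e-02]
 [ 9.99999873e-01 -5.00412408e-04  5.79764937e-05 -1.05852949e-03]
 [-2.01875645e-04 -2.92632737e-01  9.56224890e-01 -1.42203779e-01]
 [ 0.00000000e+00  0.00000000e+00  0.00000000e+00  1.00000000e+00]] [[379.86041455   0.         325.64940293]
 [  0.         379.86041455 232.61822122]
 [  0.           0.           1.        ]] 0.0187
```

```bash
cat >> h.py <<'E'
def down(yaw,tilt=0):
    "tool x at yaw (world), z down; tilt: turn about tool x, deg"
    c,s=np.cos(np.radians(yaw)),np.sin(np.radians(yaw))
    return np.array([[c,s,0],[s,-c,0],[0,0,-1.]])@R.from_rotvec([np.radians(tilt),0,0]).as_matrix()
def plan(way,start=None):
    "way: list of (pos,Rmat,nrows,jaw)"
    o=ctrl.get_obs(); p,A=(np.array(o['eef_pos']),q2R(o['eef_rot'])) if start is None else start
    k=0
    for P,B,n,j in way:
        P=np.array(P)
        for i in range(n):
            f=1/(n-i)
            d=np.round(A.T@(P-p)*f*1e3,1); w=np.round(np.degrees(R.from_matrix(A.T@B).as_rotvec())*f,1)
            print('{"jaw":%g,"offset":%s,"rot":%s},'%(j,(d+0.).tolist(),(w+0.).tolist()),'' if np.linalg.norm(d)<62.5 and np.linalg.norm(w)<10.7 else 'BIG')
            p=p+A@d/1e3; A=A@R.from_rotvec(np.radians(w)).as_matrix(); k+=1
            if k%5==0: print('--',np.round(p,3))
    return p,A
E
python3 - <<'E'
from h import *
plan([([.59,-.18,.25],down(80.7),10,1)])
E
```

```text
{"jaw":1,"offset":[49.6, -20.9, -1.9],"rot":[0.0, 0.0, -6.1]}, 
{"jaw":1,"offset":[51.6, -15.5, -1.9],"rot":[0.0, 0.0, -6.1]}, 
{"jaw":1,"offset":[52.9, -9.9, -1.9],"rot":[0.0, 0.0, -6.1]}, 
{"jaw":1,"offset":[53.7, -4.2, -1.9],"rot":[0.0, 0.0, -6.1]}, 
{"jaw":1,"offset":[53.8, 1.5, -1.9],"rot":[0.0, 0.0, -6.1]}, 
-- [ 0.391 -0.361  0.241]
{"jaw":1,"offset":[53.3, 7.2, -1.8],"rot":[0.0, 0.0, -6.1]}, 
{"jaw":1,"offset":[52.3, 12.8, -1.9],"rot":[0.0, 0.0, -6.2]}, 
{"jaw":1,"offset":[50.6, 18.4, -1.8],"rot":[0.0, 0.0, -6.1]}, 
{"jaw":1,"offset":[48.3, 23.7, -1.9],"rot":[0.0, 0.0, -6.2]}, 
{"jaw":1,"offset":[45.5, 28.8, -1.8],"rot":[0.0, 0.0, -6.1]}, 
-- [ 0.59 -0.18  0.25]
```

>>> apply_moves([
  {"jaw": 1,"offset": [50,-21,-2],"rot": [0,0,-6.1]},
  {"jaw": 1,"offset": [52,-15,-2],"rot": [0,0,-6.1]},
  {"jaw": 1,"offset": [53,-10,-2],"rot": [0,0,-6.1]},
  {"jaw": 1,"offset": [54,-4,-2],"rot": [0,0,-6.1]},
  {"jaw": 1,"offset": [54,1,-2],"rot": [0,0,-6.1]},
])

```text
time_s: 1.62
eef_pos: [0.3931, -0.3592, 0.2416]
eef_rot: [0.0, 0.906, 0.424, 0.0]
wrist_force: [1.0, 0.2, -0.5]
opening: 1.0
grasp_force: 0.0
```

>>> apply_moves([
  {"jaw": 1,"offset": [53,7,-2],"rot": [0,0,-6.1]},
  {"jaw": 1,"offset": [52,13,-2],"rot": [0,0,-6.1]},
  {"jaw": 1,"offset": [51,18,-2],"rot": [0,0,-6.1]},
  {"jaw": 1,"offset": [48,24,-2],"rot": [0,0,-6.1]},
  {"jaw": 1,"offset": [45,29,-2],"rot": [0,0,-6.2]},
])

```text
time_s: 2.25
eef_pos: [0.5923, -0.1792, 0.2515]
eef_rot: [0.0, 0.762, 0.648, 0.0]
wrist_force: [0.7, 0.2, 0.4]
opening: 0.996
grasp_force: 0.0
```

```bash
python3 - <<'E'
from h import *
o=ctrl.get_obs(); im,d=ctrl.camera('wrist')
p,M=T('wrist',o); C=cloud('wrist',d,M); np.savez('w1.npz',im=im,d=d,C=C,M=M)
cv2.imwrite('pics/w1.png',im[...,::-1])
r=ctrl.outline_of('wrist','lid_grip')
for q in r[:1]:
    m=q['region']; print(q['score'],m.sum())
    np.save('w1m.npy',m)
def pose(m,z0,z1):
    P=C[m&(C[...,2]>z0)&(C[...,2]<z1)&(d>0)]
    b=cv2.minAreaRect(P[:,:2].astype(np.float32)); return len(P),np.round(b[0],4),np.round(b[1],4),b[2],np.median(P[:,2])
print('bar',pose(m,.036,.06)); 
mo=cv2.morphologyEx(m.astype(np.uint8),cv2.MORPH_OPEN,np.ones((45,45)))>0
print('plate',pose(mo,-.01,.02)); print('all',pose(m,-.01,.06))
E
```

```text
0.92 56984
bar (1389, array([ 0.5896, -0.1795]), array([0.0801, 0.016 ]), 81.85342407226562, np.float64(0.045116547745557845))
plate (54590, array([ 0.5934, -0.182 ]), array([0.2033, 0.3217]), 81.03870391845703, np.float64(0.009845118344452647))
all (56729, array([ 0.5792, -0.181 ]), array([0.207 , 0.3537]), 81.67704772949219, np.float64(0.009864294212509672))
```

View pics/w1.png

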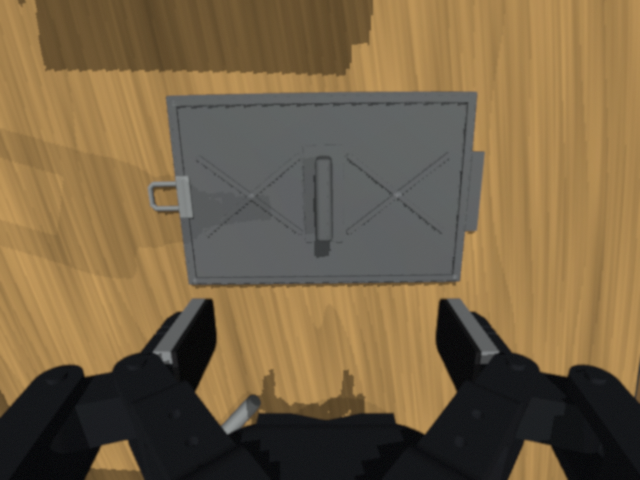

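The wrist view shows the lid upright in frame: bar at (323,198), eye at (160,196), tongue at (475,190). The fitted bar measures 80.1 x 16.0 mm, as it should. Next I measure the crate.

```bash
python3 - <<'E'
from h import *
plan([([.55,.24,.46],down(79.5),9,1)])
E
```

```text
{"jaw":1,"offset":[45.0, -12.1, -23.1],"rot":[0.0, 0.0, 0.2]}, 
{"jaw":1,"offset":[44.9, -12.2, -23.1],"rot":[0.0, 0.0, 0.2]}, 
{"jaw":1,"offset":[44.9, -12.4, -23.1],"rot":[0.0, 0.0, 0.2]}, 
{"jaw":1,"offset":[44.9, -12.5, -23.2],"rot":[0.0, 0.0, 0.1]}, 
{"jaw":1,"offset":[44.8, -12.6, -23.1],"rot":[0.0, 0.0, 0.2]}, 
-- [0.57  0.055 0.367]
{"jaw":1,"offset":[44.8, -12.7, -23.2],"rot":[0.0, 0.0, 0.1]}, 
{"jaw":1,"offset":[44.8, -12.8, -23.1],"rot":[0.0, 0.0, 0.2]}, 
{"jaw":1,"offset":[44.7, -13.0, -23.2],"rot":[0.0, 0.0, 0.1]}, 
{"jaw":1,"offset":[44.7, -13.1, -23.1],"rot":[0.1, -0.1, 0.2]},
```

>>> apply_moves([
  {"jaw": 1,"offset": [45,-12,-23],"rot": [0,0,0.2]},
  {"jaw": 1,"offset": [45,-12,-23],"rot": [0,0,0.2]},
  {"jaw": 1,"offset": [45,-12,-23],"rot": [0,0,0.2]},
  {"jaw": 1,"offset": [45,-13,-23],"rot": [0,0,0.2]},
  {"jaw": 1,"offset": [45,-13,-23],"rot": [0,0,0.2]},
])

```text
time_s: 2.98
eef_pos: [0.5679, 0.0527, 0.3671]
eef_rot: [0.0, 0.769, 0.639, -0.0]
wrist_force: [-0.0, -0.3, 0.1]
opening: 1.005
grasp_force: 0.0
```

>>> apply_moves([
  {"jaw": 1,"offset": [45,-13,-23],"rot": [0,0,0.2]},
  {"jaw": 1,"offset": [45,-13,-23],"rot": [0,0,0.2]},
  {"jaw": 1,"offset": [45,-13,-23],"rot": [0,0,0]},
  {"jaw": 1,"offset": [44,-13,-23],"rot": [0,0,0]},
  {"jaw": 1,"offset": [0,0,0],"rot": [0,0,0]},
])

```text
time_s: 3.6
eef_pos: [0.5502, 0.2397, 0.4606]
eef_rot: [0.001, 0.77, 0.639, 0.002]
wrist_force: [-0.1, -0.7, -1.0]
opening: 1.001
grasp_force: 0.0
```

```bash
python3 - <<'E'
from h import *
o=ctrl.get_obs(); im,d=ctrl.camera('wrist')
print(o['eef_pos'],o['eef_rot'])
p,M=T('wrist',o); C=cloud('wrist',d,M); np.savez('w2.npz',im=im,d=d,C=C,M=M)
cv2.imwrite('pics/w2.png',im[...,::-1])
ok=d>0
v,u=np.mgrid[:480,:640]
def pose(m):
    P=C[m&ok]
    if len(P)<5: return len(P)
    b=cv2.minAreaRect(P[:,:2].astype(np.float32)); return len(P),np.round(b[0],4),np.round(b[1],4),round(b[2],2),np.round(np.median(P[:,2]),4)
z=C[...,2]; m=(z>.19)&(z<.29)&(C[...,0]<.8)&(C[...,1]>.08)&(C[...,1]<.4)
print('rim',pose(m&(z>.21)&(z<.22)&(C[...,0]>.38)))
print('lip',pose(m&(z>.225)&(C[...,0]>.6)))
print('hook',pose(m&(z>.222)&(C[...,0]<.42)))
h=m&(z>.2225)&(C[...,0]<.42)&ok
print(len(C[h]),np.round(C[h][::max(1,h.sum()//25)],4), np.c_[u[h],v[h]].mean(0))
E
```

```text
[0.55023311 0.23973126 0.46057654] [7.24228321e-04 7.69549534e-01 6.38584110e-01 1.82325696e-03]
rim (9724, array([0.549 , 0.2398]), array([0.2008, 0.3339]), 78.98, np.float64(0.2145))
lip (2125, array([0.7062, 0.2092]), array([0.112 , 0.0231]), 79.09, np.float64(0.2314))
hook (481, array([0.3749, 0.2755]), array([0.0153, 0.0399]), 73.09, np.float64(0.2446))
480 [[0.3565 0.281  0.2237]
 [0.3595 0.2801 0.228 ]
 [0.3926 0.2731 0.2249]
 [0.3903 0.2775 0.2499]
 [0.3605 0.2788 0.2329]
 [0.3904 0.2766 0.2507]
 [0.3616 0.2796 0.2427]
 [0.3827 0.2765 0.2476]
 [0.3935 0.2711 0.2312]
 [0.3711 0.2767 0.2427]
 [0.3921 0.2737 0.2476]
 [0.3613 0.2774 0.2416]
 [0.3847 0.2748 0.2508]
 [0.3926 0.2686 0.2284]
 [0.3726 0.2749 0.2448]
 [0.3931 0.2718 0.249 ]
 [0.364  0.2746 0.2405]
 [0.3883 0.2723 0.2515]
 [0.3606 0.2746 0.242 ]
 [0.386  0.2717 0.2514]
 [0.3632 0.2722 0.2384]
 [0.3884 0.2701 0.251 ]
 [0.376  0.2705 0.2463]
 [0.3758 0.2691 0.2446]
 [0.3891 0.2665 0.2485]
 [0.3857 0.2647 0.2512]] [145.97291667 197.55833333]
```

View pics/w2.png

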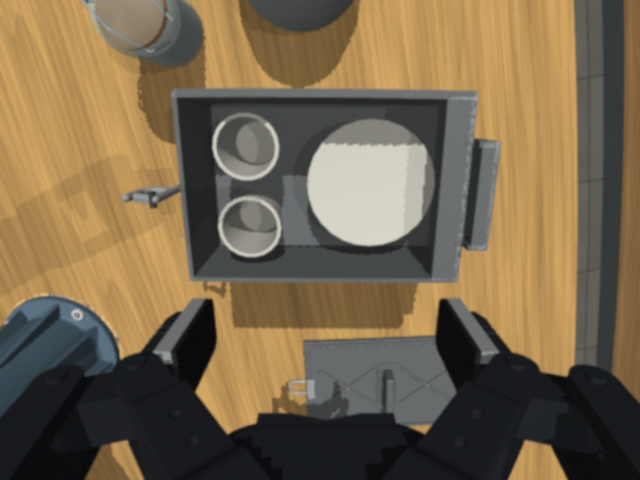

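The picture shows the crate with its lip at (482,195), the hook at (150,195), two cups and a plate inside, and the canister and kettle beyond. Yaw is -11.0 deg, and the lip measures 112 mm as given. Next I need the centre along x.

```bash
python3 - <<'E'
from h import *
w=np.load('w2.npz'); C=w['C']; d=w['d']
for yaw in(-11.0,):
    a=np.radians(yaw); u=np.array([np.cos(a),np.sin(a)]); v=np.array([-u[1],u[0]])
    s=C[...,:2]@u; t=C[...,:2]@v-.3401; z=C[...,2]
    m=(d>0)&(z>.210)&(z<.219)&(abs(t)<.105)
    for lo,hi in((-.095,-.07),(.07,.095)):
        k=m&(t>lo)&(t<hi); print('s ends',np.percentile(s[k],[.5,1,99,99.5]),k.sum())
    k=m&(abs(s-.49)<.1); print('t ends',np.percentile(t[k],[.5,1,99,99.5]))
    k=(d>0)&(z>.226)&(z<.236)&(abs(t)<.04)&(s>.6); print('lip s',np.percentile(s[k],[1,5,50,95,99]))
    k=(d>0)&(z>.225)&(z<.26)&(abs(t)<.03)&(s<.37); print('hook s',np.percentile(s[k],[1,5,50,95,99]),'t',np.percentile(t[k],[2,50,98]))
    for lo,hi in((-.1,-.092),(.092,.1)):
        k=m&(abs(t)<.103)&(t*np.sign(lo)>.09); 
        b=[ (s[k&(abs(s-c)<.01)&(t*lo>0)].mean(), (t[k&(abs(s-c)<.01)&(t*lo>0)]).mean()) for c in(.38,.43,.5,.56,.6)]; print(np.polyfit(*zip(*b),1))
w=np.load('w1.npz'); C=w['C']; d=w['d']; m=np.load('w1m.npy')&(d>0)
for yaw in (-8.3,):
    a=np.radians(yaw); u=np.array([np.cos(a),np.sin(a)]); v=np.array([-u[1],u[0]]); P=C[...,:2]-[.5896,-.1795]
    s=P@u; t=P@v
    k=m&(abs(t)<.09)&(abs(t)>.05);print('lid s',np.percentile(s[k],[.3,1,99,99.7]))
    k=m&(abs(s)<.14);print('t',np.percentile(t[k],[.3,1,99,99.7]))
    k=m&(abs(t)<.03);print('s full',s[k].min(),s[k].max(), 'eye t',np.percentile(t[m&(s<-.16)],[2,50,98]),'tongue t',np.percentile(t[m&(s>.154)],[2,50,98]))
E
```

```text
s ends [0.34278781 0.34312654 0.64181628 0.64201364] 1000
s ends [0.34271963 0.34303881 0.64239429 0.64280837] 1013
t ends [-0.10006314 -0.09985018  0.10035448  0.10039555]
lip s [0.64544875 0.64581642 0.65393561 0.66266627 0.66342702]
hook s [0.29715157 0.29884936 0.32386252 0.33451159 0.33503936] t [-0.00597844  0.00115661  0.00777318]
[-0.00140508 -0.09594036]
[-0.00051654  0.0977665 ]
lid s [-0.15134263 -0.14882028  0.14527634  0.14839693]
t [-0.09875191 -0.0956234   0.09784782  0.09912101]
s full -0.1869372370552389 0.1647584338693093 eye t [-0.01361697 -0.00066814  0.01468593] tongue t [-0.04114747  0.00106915  0.04024086]
```

```bash
python3 - <<'E'
from h import *
B=down(81.85)
plan([([.5896,-.1795,.10],B,10,1),([.5896,-.1795,.017],B,3,1)])
E
```

```text
{"jaw":1,"offset":[-40.3, 11.6, 35.9],"rot":[0.0, 0.0, -0.3]}, 
{"jaw":1,"offset":[-40.4, 11.4, 35.9],"rot":[0.0, 0.0, -0.3]}, 
{"jaw":1,"offset":[-40.4, 11.1, 35.9],"rot":[0.0, 0.0, -0.2]}, 
{"jaw":1,"offset":[-40.5, 11.0, 35.9],"rot":[0.0, 0.0, -0.3]}, 
{"jaw":1,"offset":[-40.5, 10.8, 35.9],"rot":[0.0, 0.0, -0.2]}, 
-- [0.57  0.029 0.28 ]
{"jaw":1,"offset":[-40.5, 10.6, 35.9],"rot":[0.0, 0.0, -0.3]}, 
{"jaw":1,"offset":[-40.6, 10.4, 35.9],"rot":[0.0, 0.0, -0.2]}, 
{"jaw":1,"offset":[-40.6, 10.3, 35.9],"rot":[0.0, 0.0, -0.3]}, 
{"jaw":1,"offset":[-40.7, 10.1, 36.0],"rot":[0.0, 0.0, -0.2]}, 
{"jaw":1,"offset":[-40.8, 10.0, 35.9],"rot":[0.1, 0.0, -0.3]}, 
-- [ 0.59 -0.18  0.1 ]
{"jaw":1,"offset":[0.0, 0.0, 27.7],"rot":[0.0, 0.0, 0.0]}, 
{"jaw":1,"offset":[0.0, 0.0, 27.7],"rot":[0.0, 0.0, 0.0]}, 
{"jaw":1,"offset":[0.0, 0.0, 27.6],"rot":[0.0, 0.0, 0.0]},
```

>>> apply_moves([
  {"jaw": 1,"offset": [-40,12,36],"rot": [0,0,-0.3]},
  {"jaw": 1,"offset": [-40,11,36],"rot": [0,0,-0.3]},
  {"jaw": 1,"offset": [-41,11,36],"rot": [0,0,-0.2]},
  {"jaw": 1,"offset": [-41,11,36],"rot": [0,0,-0.3]},
  {"jaw": 1,"offset": [-40,11,36],"rot": [0,0,-0.2]},
])

```text
time_s: 4.28
eef_pos: [0.5685, 0.0254, 0.2761]
eef_rot: [-0.0, 0.764, 0.645, -0.001]
wrist_force: [0.8, 0.2, 0.1]
opening: 1.003
grasp_force: 0.0
```

>>> apply_moves([
  {"jaw": 1,"offset": [-40,11,36],"rot": [0,0,-0.3]},
  {"jaw": 1,"offset": [-41,10,36],"rot": [0,0,-0.2]},
  {"jaw": 1,"offset": [-41,10,36],"rot": [0,0,-0.3]},
  {"jaw": 1,"offset": [-41,10,36],"rot": [0,0,-0.2]},
  {"jaw": 1,"offset": [-41,10,35],"rot": [0,0,-0.3]},
])

```text
time_s: 4.9
eef_pos: [0.5861, -0.1837, 0.0972]
eef_rot: [-0.001, 0.757, 0.654, -0.001]
wrist_force: [0.4, -0.3, 1.2]
opening: 0.996
grasp_force: 0.0
```

```bash
python3 - <<'E'
from h import *
B=down(81.85)
plan([([.5896,-.1795,.017],B,3,1)])
E
```

```text
{"jaw":1,"offset":[1.5, 1.0, 26.7],"rot":[0.0, 0.0, -0.1]}, 
{"jaw":1,"offset":[1.6, 1.0, 26.7],"rot":[0.0, 0.0, 0.0]}, 
{"jaw":1,"offset":[1.5, 1.0, 26.8],"rot":[-0.1, 0.0, -0.1]},
```

>>> apply_moves([
  {"jaw": 1,"offset": [1,1,20],"rot": [0,0,0]},
  {"jaw": 1,"offset": [1,1,20],"rot": [0,0,0]},
  {"jaw": 1,"offset": [1,1,20],"rot": [0,0,0]},
  {"jaw": 1,"offset": [0,0,0],"rot": [0,0,0]},
  {"jaw": 1,"offset": [0,0,0],"rot": [0,0,0]},
])

```text
time_s: 5.52
eef_pos: [0.592, -0.1779, 0.04]
eef_rot: [0.001, 0.756, 0.655, 0.0]
wrist_force: [0.4, 0.6, 0.0]
opening: 1.002
grasp_force: 0.0
```

```bash
python3 - <<'E'
from h import *
B=down(81.85); o=ctrl.get_obs(); print(o['eef_pos'],o['wrist_force'])
plan([([.5896,-.1795,.017],B,1,1)])
E
```

```text
[ 0.59202869 -0.17793154  0.040036  ] [0.41814864 0.56759988 0.03543893]
{"jaw":1,"offset":[-1.9, -2.2, 23.0],"rot":[0.1, 0.0, 0.0]},
```

>>> apply_moves([
  {"jaw": 1,"offset": [-2,-2,13],"rot": [0,0,0]},
  {"jaw": 1,"offset": [0,0,10],"rot": [0,0,0]},
  {"jaw": 1,"offset": [0,0,0],"rot": [0,0,0]},
  {"jaw": 0,"offset": [0,0,0],"rot": [0,0,0]},
  {"jaw": 0,"offset": [0,0,0],"rot": [0,0,0]},
])

```text
time_s: 6.15
eef_pos: [0.5894, -0.1803, 0.0167]
eef_rot: [0.0, 0.756, 0.655, 0.0]
wrist_force: [-0.1, -0.7, 0.4]
opening: 0.603
grasp_force: 0.0
```

>>> apply_moves([
  {"jaw": 0,"offset": [0,0,0],"rot": [0,0,0]},
  {"jaw": 0,"offset": [0,0,0],"rot": [0,0,0]},
  {"jaw": 0,"offset": [0,0,0],"rot": [0,0,0]},
  {"jaw": 0,"offset": [0,0,0],"rot": [0,0,0]},
  {"jaw": 0,"offset": [0,0,-10],"rot": [0,0,0]},
])

```text
time_s: 6.78
eef_pos: [0.5878, -0.1794, 0.0252]
eef_rot: [-0.001, 0.756, 0.655, -0.001]
wrist_force: [0.0, 0.3, -2.8]
opening: 0.178
grasp_force: 58.7
```

```bash
cat >> h.py <<'E'
a=np.radians(-11.0); U=np.array([np.cos(a),np.sin(a),0]); V=np.array([-U[1],U[0],0]); O=np.array([.54834,.23988,.215])
HZ=.0167; LX=0.; LY=-.0008   # tcp in lid frame: (LX,LY,HZ)
def tcp_for(xt,zt,th,y=0.):
    "TCP for tongue tip's lower edge at xt,zt (m, rim frame), tilt th deg"
    t=np.radians(th); c,s=np.cos(t),np.sin(t); lx=LX-.164
    return O+U*(xt+lx*c+HZ*s)+V*(y+LY)+np.array([0,0,zt-lx*s+HZ*c])
def lidR(th): return down(79.0,th)
E
python3 - <<'E'
from h import *
p=tcp_for(.138,.012,8); print(p)
plan([([.5878,-.1794,.33],down(81.85),6,0),(p+[0,0,.05],lidR(8),9,0)])
E
```

```text
[0.52651325 0.24330772 0.26636187]
{"jaw":0,"offset":[0.1, -0.2, -50.8],"rot":[0.0, 0.0, 0.0]}, 
{"jaw":0,"offset":[0.0, -0.2, -50.8],"rot":[0.0, 0.0, 0.0]}, 
{"jaw":0,"offset":[0.1, -0.1, -50.8],"rot":[0.0, 0.0, 0.0]}, 
{"jaw":0,"offset":[0.0, -0.2, -50.8],"rot":[-0.1, 0.0, 0.0]}, 
{"jaw":0,"offset":[0.1, 0.0, -50.8],"rot":[0.0, 0.0, 0.0]}, 
-- [ 0.588 -0.179  0.279]
{"jaw":0,"offset":[0.0, -0.1, -50.8],"rot":[-0.1, -0.1, -0.1]}, 
{"jaw":0,"offset":[45.5, -13.4, 1.5],"rot":[0.9, 0.0, 0.3]}, 
{"jaw":0,"offset":[45.5, -13.6, 1.7],"rot":[0.9, 0.0, 0.3]}, 
{"jaw":0,"offset":[45.4, -13.8, 1.9],"rot":[0.9, 0.0, 0.3]}, 
{"jaw":0,"offset":[45.3, -14.0, 2.1],"rot":[0.9, 0.0, 0.3]}, 
-- [0.561 0.008 0.324]
{"jaw":0,"offset":[45.3, -14.2, 2.4],"rot":[0.9, 0.0, 0.3]}, 
{"jaw":0,"offset":[45.2, -14.4, 2.6],"rot":[0.9, 0.1, 0.3]}, 
{"jaw":0,"offset":[45.1, -14.6, 2.9],"rot":[0.9, 0.0, 0.4]}, 
{"jaw":0,"offset":[45.0, -14.9, 3.1],"rot":[0.9, 0.1, 0.3]}, 
{"jaw":0,"offset":[44.8, -15.1, 3.4],"rot":[0.8, 0.0, 0.4]}, 
-- [0.526 0.243 0.316]
```

>>> apply_moves([
  {"jaw": 0,"offset": [0,0,-30],"rot": [0,0,0]},
  {"jaw": 0,"offset": [0,0,-50],"rot": [0,0,0]},
  {"jaw": 0,"offset": [0,0,-60],"rot": [0,0,0]},
  {"jaw": 0,"offset": [0,0,-60],"rot": [0,0,0]},
  {"jaw": 0,"offset": [0,0,-60],"rot": [0,0,0]},
])

```text
time_s: 7.4
eef_pos: [0.5883, -0.1797, 0.2881]
eef_rot: [-0.0, 0.756, 0.655, -0.0]
wrist_force: [0.7, -0.7, -2.7]
opening: 0.178
grasp_force: 58.9
```

>>> apply_moves([
  {"jaw": 0,"offset": [20,-7,-45],"rot": [0,0,0]},
  {"jaw": 0,"offset": [40,-13,0],"rot": [1,0,0.3]},
  {"jaw": 0,"offset": [45,-14,2],"rot": [1,0,0.3]},
  {"jaw": 0,"offset": [45,-14,2],"rot": [1,0,0.3]},
  {"jaw": 0,"offset": [45,-14,2],"rot": [1,0,0.4]},
])

```text
time_s: 8.02
eef_pos: [0.5559, 0.0236, 0.3265]
eef_rot: [-0.027, 0.763, 0.645, -0.023]
wrist_force: [0.1, -0.2, -1.9]
opening: 0.175
grasp_force: 58.9
```

>>> apply_moves([
  {"jaw": 0,"offset": [45,-14,2],"rot": [1,0,0.4]},
  {"jaw": 0,"offset": [45,-15,3],"rot": [1,0,0.4]},
  {"jaw": 0,"offset": [45,-15,3],"rot": [1,0,0.4]},
  {"jaw": 0,"offset": [45,-15,3],"rot": [1,0,0.4]},
  {"jaw": 0,"offset": [30,-8,3],"rot": [0,0,0]},
])

```text
time_s: 8.65
eef_pos: [0.5263, 0.2427, 0.3188]
eef_rot: [-0.053, 0.77, 0.634, -0.046]
wrist_force: [0.2, -0.1, -2.0]
opening: 0.172
grasp_force: 58.9
```

```bash
python3 - <<'E'
from h import *
o=ctrl.get_obs(); print(o['eef_pos'],o['opening'],o['grasp_force'],o['wrist_force'])
p=tcp_for(.138,.012,8)
plan([(p+[0,0,.03],lidR(8),3,0)])
E
```

```text
[0.52627653 0.24271634 0.31882365] 0.17192156224315905 58.85230243206024 [ 0.23261335 -0.12127024 -1.95016959]
{"jaw":0,"offset":[0.2, 1.1, 7.4],"rot":[0.0, 0.1, 0.0]}, 
{"jaw":0,"offset":[0.2, 1.1, 7.4],"rot":[0.0, 0.1, 0.0]}, 
{"jaw":0,"offset":[0.3, 1.1, 7.4],"rot":[-0.1, 0.0, -0.1]},
```

>>> apply_moves([
  {"jaw": 0,"offset": [0,1,8],"rot": [0,0,0]},
  {"jaw": 0,"offset": [0,1,7],"rot": [0,0,0]},
  {"jaw": 0,"offset": [1,1,7],"rot": [0,0,0]},
  {"jaw": 0,"offset": [0,0,0],"rot": [0,0,0]},
  {"jaw": 0,"offset": [0,0,0],"rot": [0,0,0]},
])

```text
time_s: 9.28
eef_pos: [0.5277, 0.2412, 0.2972]
eef_rot: [-0.053, 0.771, 0.633, -0.046]
wrist_force: [-0.2, -0.4, -2.1]
opening: 0.177
grasp_force: 58.8
```

```bash
cat > look.py <<'E'
from h import *
import sys
o=ctrl.get_obs(); im,d=ctrl.camera('wrist'); n=sys.argv[1]
p,M=T('wrist',o); C=cloud('wrist',d,M); np.savez(n+'.npz',im=im,d=d,C=C,M=M)
cv2.imwrite('pics/%s.png'%n,im[...,::-1])
A=q2R(o['eef_rot']); print(o['eef_pos'],'err',np.degrees(R.from_matrix(lidR(0).T@A).as_rotvec()),o['wrist_force'])
r=ctrl.outline_of('wrist','lid_grip')
if r:
    m=r[0]['region']&(d>0); print(r[0]['score'],m.sum())
    L=(C-o['eef_pos'])@A; L=np.stack([L[...,1],L[...,0],-L[...,2]],-1)  # lid-like frame about TCP
    k=cv2.erode(m.astype(np.uint8),np.ones((7,7)))>0
    P=L[k&(L[...,2]<.0)]; X=np.c_[P[:,:2],np.ones(len(P))]; w=np.ones(len(P),bool)
    for _ in range(5):
        c=np.linalg.lstsq(X[w],P[w,2],rcond=None)[0]; e=P[:,2]-X@c; w=abs(e)<.003
    print('plate top plane in tool: slope x,y deg',np.degrees(np.arctan(c[:2])),'z at 0',c[2],w.mean())
    q=L[m&(abs(L[...,2]+.007)<.015)]; b=cv2.minAreaRect(q[:,:2].astype(np.float32)); print('rect',np.round(b[0],4),np.round(b[1],4),b[2])
    print('tip x max',np.percentile(L[m][:,0],[.5,99.5]), 'y',np.percentile(L[m][:,1],[.5,99.5]))
W=C-O; Wc=np.stack([W@U,W@V,W[...,2]],-1); k=(d>0)&(abs(Wc[...,2]-.0165)<.003)&(Wc[...,0]>.149)&(Wc[...,0]<.18)&(abs(Wc[...,1])<.07)
if k.any(): print('lip seen',k.sum(),np.percentile(Wc[k],[1,50,99],axis=0))
E
python3 look.py w3
```

```text
[0.52772116 0.24115428 0.2971811 ] err [ 7.98249585 -0.19807498  0.18590641] [-0.24120005 -0.41851092 -2.13922126]
0.78 204689
plate top plane in tool: slope x,y deg [-0.0753357  -0.05351623] z at 0 -0.0067430932250693906 0.9874688155989
rect [0.0023 0.0052] [0.1913 0.3111] 89.62129974365234
tip x max [-0.145765    0.14152323] y [-0.0667361   0.09980574]
```

View pics/w3.png

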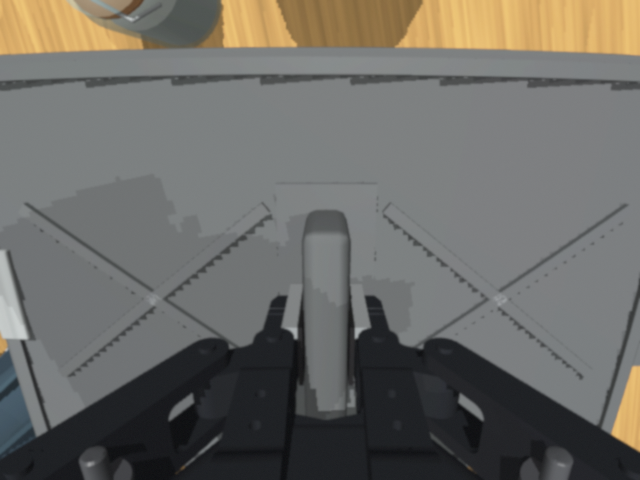

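The lid is held square and in line: the bar is at (326,310) between the fingers, and the plate lies 6.7 mm below the TCP with no in-hand tilt. Next is the insertion.

```bash
python3 - <<'E'
from h import *
plan([(tcp_for(.142,.008,8),lidR(8),4,0),(tcp_for(.142,.0035,8),lidR(8),1,0)])
E
```

```text
{"jaw":0,"offset":[0.4, 1.8, 8.6],"rot":[0.0, 0.0, 0.0]}, 
{"jaw":0,"offset":[0.5, 1.8, 8.6],"rot":[0.0, 0.1, -0.1]}, 
{"jaw":0,"offset":[0.4, 1.8, 8.6],"rot":[0.0, 0.0, 0.0]}, 
{"jaw":0,"offset":[0.4, 1.9, 8.6],"rot":[0.0, 0.1, -0.1]}, 
{"jaw":0,"offset":[0.0, 0.6, 4.4],"rot":[0.0, 0.0, 0.0]}, 
-- [0.53  0.243 0.258]
```

>>> apply_moves([
  {"jaw": 0,"offset": [0.5,2,12],"rot": [0,0.2,-0.2]},
  {"jaw": 0,"offset": [0.5,2,12],"rot": [0,0,0]},
  {"jaw": 0,"offset": [0.5,3,11],"rot": [0,0,0]},
  {"jaw": 0,"offset": [0,0.5,3.5],"rot": [0,0,0]},
  {"jaw": 0,"offset": [0,0,0],"rot": [0,0,0]},
])

```text
time_s: 10.0
eef_pos: [0.5296, 0.2427, 0.2574]
eef_rot: [-0.054, 0.769, 0.635, -0.045]
wrist_force: [1.1, 0.3, -2.2]
opening: 0.174
grasp_force: 58.8
```

```bash
cat > where.py <<'E'
from h import *
o=ctrl.get_obs(); A=q2R(o['eef_rot']); e=np.degrees(R.from_matrix(lidR(0).T@A).as_rotvec())
def pt(lx,lz): 
    q=np.array(o['eef_pos'])+A@np.array([-LY,lx-LX,-(lz-HZ)])-O; return np.round(np.array([q@U,q@V,q[2]])*1e3,1)
print('tip',pt(.164,0),'eye',pt(-.182,.005),'rot',np.round(e,2),'F',np.round(o['wrist_force'],1),'M',np.round(o['torque'],2),o['time_s'])
E
python3 where.py; python3 - <<'E'
from h import *
plan([(tcp_for(.163,.0025,8),lidR(8),5,0)])
E
```

```text
tip [141.1   0.2   2.9] eye [-2.008e+02 -1.000e-01  5.620e+01] rot [ 8.04 -0.01 -0.05] F [ 1.1  0.3 -2.2] M [-0.03 -0.1  -0.04] 10.0
{"jaw":0,"offset":[0.0, 4.3, -0.5],"rot":[0.0, 0.0, 0.0]}, 
{"jaw":0,"offset":[0.0, 4.4, -0.5],"rot":[0.0, 0.0, 0.0]}, 
{"jaw":0,"offset":[0.0, 4.3, -0.5],"rot":[0.0, 0.0, 0.0]}, 
{"jaw":0,"offset":[0.0, 4.4, -0.5],"rot":[0.0, 0.0, 0.0]}, 
{"jaw":0,"offset":[0.0, 4.3, -0.6],"rot":[0.0, 0.0, 0.1]}, 
-- [0.551 0.239 0.257]
```

>>> apply_moves([
  {"jaw": 0,"offset": [0,5,-0.7],"rot": [0,0,0]},
  {"jaw": 0,"offset": [0,5,-0.7],"rot": [0,0,0]},
  {"jaw": 0,"offset": [0,5,-0.7],"rot": [0,0,0]},
  {"jaw": 0,"offset": [0,5,-0.7],"rot": [0,0,0]},
  {"jaw": 0,"offset": [0,1,0],"rot": [0,0,0]},
])

```text
time_s: 10.62
eef_pos: [0.551, 0.2385, 0.2576]
eef_rot: [-0.054, 0.77, 0.635, -0.044]
wrist_force: [-0.1, -0.6, -1.6]
opening: 0.177
grasp_force: 58.9
```

```bash
python3 where.py; python3 - <<'E'
from h import *
plan([(tcp_for(.162,.001,4.6),lidR(4.6),5,0)])
E
```

```text
tip [1.629e+02 1.000e-01 3.300e+00] eye [-1.79e+02 -1.00e-01  5.63e+01] rot [ 7.99  0.01 -0.03] F [-0.1 -0.6 -1.6] M [-0.03 -0.16  0.01] 10.625
{"jaw":0,"offset":[0.0, -0.3, 2.4],"rot":[-0.7, 0.0, 0.0]}, 
{"jaw":0,"offset":[0.0, -0.3, 2.4],"rot":[-0.7, 0.0, 0.0]}, 
{"jaw":0,"offset":[0.0, -0.3, 2.4],"rot":[-0.7, 0.0, 0.0]}, 
{"jaw":0,"offset":[0.0, -0.3, 2.4],"rot":[-0.6, 0.0, 0.0]}, 
{"jaw":0,"offset":[0.0, -0.4, 2.5],"rot":[-0.7, 0.0, 0.0]}, 
-- [0.548 0.239 0.246]
```

>>> apply_moves([
  {"jaw": 0,"offset": [0,-0.3,2.4],"rot": [-0.7,0,0]},
  {"jaw": 0,"offset": [0,-0.3,2.4],"rot": [-0.7,0,0]},
  {"jaw": 0,"offset": [0,-0.3,2.4],"rot": [-0.7,0,0]},
  {"jaw": 0,"offset": [0,-0.3,2.4],"rot": [-0.7,0,0]},
  {"jaw": 0,"offset": [0,-0.3,2],"rot": [-0.6,0,0]},
])

```text
time_s: 11.25
eef_pos: [0.5476, 0.2393, 0.2462]
eef_rot: [-0.031, 0.771, 0.636, -0.025]
wrist_force: [-0.1, 0.4, -2.9]
opening: 0.177
grasp_force: 58.9
```

```bash
python3 where.py; python3 - <<'E'
from h import *
plan([(tcp_for(.162,.0003,3.8),lidR(3.8),4,0)])
E
```

```text
tip [161.5   0.3   1.5] eye [-1.83e+02 -1.00e-01  3.40e+01] rot [ 4.56  0.01 -0.06] F [-0.1  0.4 -2.9] M [ 0.   -0.09 -0.  ] 11.25
{"jaw":0,"offset":[0.0, 0.1, 0.8],"rot":[-0.2, 0.0, 0.0]}, 
{"jaw":0,"offset":[0.0, 0.1, 0.9],"rot":[-0.2, 0.0, 0.0]}, 
{"jaw":0,"offset":[0.0, 0.1, 0.8],"rot":[-0.2, 0.0, 0.0]}, 
{"jaw":0,"offset":[-0.1, 0.0, 0.9],"rot":[-0.2, 0.0, 0.1]},
```

>>> apply_moves([
  {"jaw": 0,"offset": [0,0.6,0.9],"rot": [-0.2,0,0]},
  {"jaw": 0,"offset": [0,0.6,0.9],"rot": [-0.2,0,0]},
  {"jaw": 0,"offset": [0,0.4,0.8],"rot": [-0.2,0,0]},
  {"jaw": 0,"offset": [0,0,0.8],"rot": [-0.2,0,0]},
  {"jaw": 0,"offset": [0,0,0],"rot": [0,0,0]},
])

```text
time_s: 11.88
eef_pos: [0.5491, 0.2391, 0.2433]
eef_rot: [-0.026, 0.771, 0.636, -0.021]
wrist_force: [0.1, -0.5, 2.3]
opening: 0.179
grasp_force: 59.5
```

```bash
python3 where.py
```

```text
tip [163.4   0.3   0.8] eye [-181.5    0.    28.6] rot [ 3.79  0.03 -0.05] F [ 0.1 -0.5  2.3] M [0.15 0.85 0.01] 11.875
```

>>> apply_moves([
  {"jaw": 0,"offset": [0,0,0],"rot": [0.3,0,0]},
  {"jaw": 0,"offset": [0,0,0],"rot": [0,0,0]},
  {"jaw": 0,"offset": [0,0,0],"rot": [0,0,0]},
  {"jaw": 0,"offset": [0,0,0],"rot": [0,0,0]},
  {"jaw": 0,"offset": [0,0,0],"rot": [0,0,0]},
])

```text
time_s: 12.5
eef_pos: [0.5491, 0.2391, 0.2432]
eef_rot: [-0.028, 0.771, 0.636, -0.023]
wrist_force: [-3.6, 0.3, 4.9]
opening: 0.178
grasp_force: 59.8
```

```bash
python3 where.py
```

```text
tip [ 1.633e+02  4.000e-01 -1.000e-01] eye [-181.5    0.    29.5] rot [ 4.08  0.02 -0.06] F [-3.6  0.3  4.9] M [0.19 0.95 0.  ] 12.5
```

>>> apply_moves([
  {"jaw": 0,"offset": [0,-0.4,-0.7],"rot": [0,0,0]},
  {"jaw": 0,"offset": [0,0,0],"rot": [0,0,0]},
  {"jaw": 0,"offset": [0,0,0],"rot": [0,0,0]},
  {"jaw": 0,"offset": [0,0,0],"rot": [0,0,0]},
  {"jaw": 0,"offset": [0,0,0],"rot": [0,0,0]},
])

```text
time_s: 13.12
eef_pos: [0.5488, 0.2389, 0.2433]
eef_rot: [-0.028, 0.771, 0.636, -0.023]
wrist_force: [-0.1, -0.0, -1.4]
opening: 0.179
grasp_force: 59.2
```

```bash
python3 where.py
```

```text
tip [ 1.63e+02  1.00e-01 -1.00e-01] eye [-181.8   -0.2   29.6] rot [ 4.1  -0.   -0.04] F [-0.1 -0.  -1.4] M [ 0.02  0.31 -0.03] 13.125
```

>>> apply_moves([
  {"jaw": 0.6,"offset": [0,0,0],"rot": [0,0,0]},
  {"jaw": 0.6,"offset": [0,0,0],"rot": [0,0,0]},
  {"jaw": 0.6,"offset": [0,0,0],"rot": [0,0,0]},
  {"jaw": 0.6,"offset": [0,0,0],"rot": [0,0,0]},
  {"jaw": 0.6,"offset": [0,0,0],"rot": [0,0,0]},
])

```text
time_s: 13.75
eef_pos: [0.5487, 0.2391, 0.2435]
eef_rot: [-0.028, 0.771, 0.636, -0.023]
wrist_force: [0.5, 0.1, 0.1]
opening: 0.6
grasp_force: 0.0
```

>>> apply_moves([
  {"jaw": 0.6,"offset": [0,0,-20],"rot": [0,0,0]},
  {"jaw": 0.6,"offset": [0,0,-40],"rot": [0,0,0]},
  {"jaw": 0.6,"offset": [0,0,-55],"rot": [0,0,0]},
  {"jaw": 0.6,"offset": [0,0,-55],"rot": [0,0,0]},
  {"jaw": 0.6,"offset": [0,0,-40],"rot": [0,0,0]},
])

```text
time_s: 14.38
eef_pos: [0.5637, 0.2362, 0.4561]
eef_rot: [-0.027, 0.771, 0.636, -0.021]
wrist_force: [1.7, 0.1, 0.2]
opening: 0.603
grasp_force: 0.0
```

```bash
python3 - <<'E'
from h import *
o=ctrl.get_obs(); im,d=ctrl.camera('wrist')
p,M=T('wrist',o); C=cloud('wrist',d,M); cv2.imwrite('pics/w4.png',im[...,::-1])
W=C-O; W=np.stack([W@U,W@V,W[...,2]],-1); ok=d>0
k=ok&(abs(W[...,0])<.13)&(abs(abs(W[...,1])-.06)<.035)&(W[...,2]>.005)&(W[...,2]<.035)
c,_,_,_=np.linalg.lstsq(np.c_[W[k][:,:2],np.ones(k.sum())],W[k][:,2],rcond=None); print('plane slopes deg',np.degrees(c[:2]),'z0',c[2]*1e3)
for lo,hi,h in((-.145,-.13,0),(.13,.145,0)):
    k=ok&(W[...,0]>lo)&(W[...,0]<hi)&(abs(W[...,1])<.09); print('top z at end',np.median(W[k][:,2])*1e3)
k=ok&(W[...,0]<-.165)&(W[...,0]>-.22)&(abs(W[...,1])<.03)&(W[...,2]>.01); print('eye/hook',np.percentile(W[k],[1,50,99],axis=0)*1e3)
k=ok&(abs(W[...,0])<.03)&(abs(W[...,1])<.06)&(W[...,2]>.045)&(W[...,2]<.075); b=cv2.minAreaRect(W[k][:,:2].astype(np.float32)); print('bar',b)
E
```

```text
plane slopes deg [-4.44916626e+00  1.06921999e-04] z0 21.53415410614373
top z at end 32.195998663261534
top z at end 11.43563256205446
eye/hook [[-195.56415821  -13.93545789   20.08918128]
 [-178.13326757    0.98677798   31.46751061]
 [-165.18723869   15.13705556   36.59255519]]
bar ((0.0018206513486802578, 0.0003309771418571472), (0.016275372356176376, 0.07950126379728317), 0.5955666303634644)
```

View pics/w4.png

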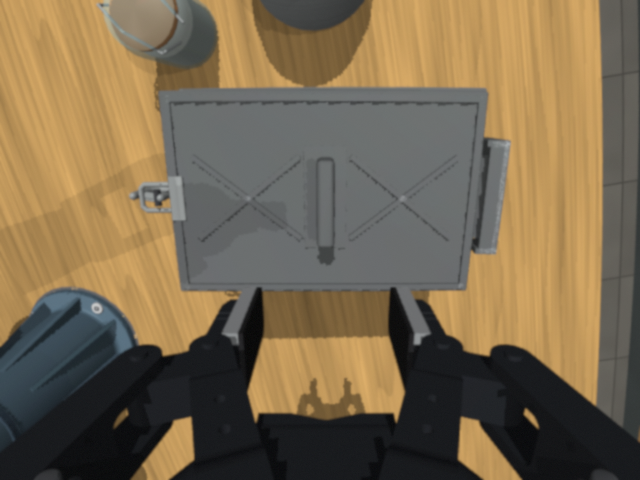

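The lid rests with a 4.3 deg tilt. The eye is around the hook at (155,196), the tongue is under the lip at (490,195), and the lid is centred. Next I press down with the fingers shut.

```bash
python3 - <<'E'
from h import *
plan([(O-U*.132+[0,0,.06],lidR(0),5,0)])
E
```

```text
{"jaw":0,"offset":[0.0, -27.4, 39.1],"rot":[-0.7, 0.0, 0.0]}, 
{"jaw":0,"offset":[0.0, -27.9, 38.7],"rot":[-0.7, -0.1, 0.0]}, 
{"jaw":0,"offset":[0.0, -28.4, 38.4],"rot":[-0.7, 0.0, 0.0]}, 
{"jaw":0,"offset":[0.0, -28.8, 38.1],"rot":[-0.7, -0.1, 0.0]}, 
{"jaw":0,"offset":[0.1, -29.3, 37.7],"rot":[-0.7, 0.0, 0.0]}, 
-- [0.419 0.265 0.275]
```

>>> apply_moves([
  {"jaw": 0,"offset": [0,-40,20],"rot": [-0.8,0,0]},
  {"jaw": 0,"offset": [0,-40,35],"rot": [-0.8,0,0]},
  {"jaw": 0,"offset": [0,-35,45],"rot": [-0.8,0,0]},
  {"jaw": 0,"offset": [0,-20,45],"rot": [-0.8,0,0]},
  {"jaw": 0,"offset": [0,-7,40],"rot": [-0.3,0,0]},
])

```text
time_s: 15.05
eef_pos: [0.4153, 0.2648, 0.2742]
eef_rot: [-0.004, 0.771, 0.637, -0.003]
wrist_force: [-0.2, -0.5, -0.2]
opening: -0.003
grasp_force: 0.0
```

```bash
python3 - <<'E'
from h import *
plan([(O-U*.132+[0,0,.04],lidR(0),1,0)]); print(ctrl.get_obs()['wrist_force'])
E
```

```text
{"jaw":0,"offset":[0.9, 3.5, 19.1],"rot":[-0.6, 0.0, 0.1]}, 
[-0.16587424 -0.4826465  -0.16471373]
```

>>> apply_moves([
  {"jaw": 0,"offset": [1,3,10],"rot": [-0.6,0,0]},
  {"jaw": 0,"offset": [0,0,9],"rot": [0,0,0]},
  {"jaw": 0,"offset": [0,0,5],"rot": [0,0,0]},
  {"jaw": 0,"offset": [0,0,4],"rot": [0,0,0]},
  {"jaw": 0,"offset": [0,0,4],"rot": [0,0,0]},
])

```text
time_s: 15.68
eef_pos: [0.4212, 0.2651, 0.245]
eef_rot: [0.001, 0.771, 0.636, 0.001]
wrist_force: [-0.9, -0.9, 10.3]
opening: 0.003
grasp_force: 5.3
```

>>> apply_moves([
  {"jaw": 0,"offset": [0,0,4],"rot": [0,0,0]},
  {"jaw": 0,"offset": [0,0,4],"rot": [0,0,0]},
  {"jaw": 0,"offset": [0,0,4],"rot": [0,0,0]},
  {"jaw": 0,"offset": [0,0,3],"rot": [0,0,0]},
  {"jaw": 0,"offset": [0,0,0],"rot": [0,0,0]},
])

```text
time_s: 16.3
eef_pos: [0.4201, 0.2649, 0.2284]
eef_rot: [0.0, 0.771, 0.636, 0.0]
wrist_force: [0.5, -0.2, -0.8]
opening: -0.0
grasp_force: 0.0
```

The force rose to 10 N and then vanished, so the eye has snapped through. I press on to the rim to make sure, then retreat.

>>> apply_moves([
  {"jaw": 0,"offset": [0,0,2],"rot": [0,0,0]},
  {"jaw": 0,"offset": [0,0,2],"rot": [0,0,0]},
  {"jaw": 0,"offset": [0,0,0.5],"rot": [0,0,0]},
  {"jaw": 0,"offset": [0,0,0],"rot": [0,0,0]},
  {"jaw": 0,"offset": [0,0,0],"rot": [0,0,0]},
])

```text
time_s: 16.92
eef_pos: [0.4202, 0.2649, 0.2251]
eef_rot: [0.0, 0.771, 0.636, 0.0]
wrist_force: [-3.3, -0.7, 7.4]
opening: 0.003
grasp_force: 3.9
```

>>> apply_moves([
  {"jaw": 0,"offset": [0,0,-10],"rot": [0,0,0]},
  {"jaw": 0,"offset": [0,0,-50],"rot": [0,0,0]},
  {"jaw": 0,"offset": [0,25,-55],"rot": [0,0,0]},
  {"jaw": 0,"offset": [0,45,-40],"rot": [0,0,0]},
  {"jaw": 0,"offset": [0,50,-30],"rot": [0,0,0]},
])

```text
time_s: 17.55
eef_pos: [0.5392, 0.2422, 0.4123]
eef_rot: [0.001, 0.771, 0.637, 0.002]
wrist_force: [-0.4, 0.1, 0.4]
opening: 0.003
grasp_force: 0.0
```

>>> apply_moves([
  {"jaw": 0,"offset": [0,10,-30],"rot": [0,0,0]},
  {"jaw": 0,"offset": [0,0,0],"rot": [0,0,0]},
  {"jaw": 0,"offset": [0,0,0],"rot": [0,0,0]},
  {"jaw": 0,"offset": [0,0,0],"rot": [0,0,0]},
  {"jaw": 0,"offset": [0,0,0],"rot": [0,0,0]},
])

```text
time_s: 18.18
eef_pos: [0.547, 0.2405, 0.4383]
eef_rot: [-0.0, 0.771, 0.637, -0.0]
wrist_force: [0.3, -0.0, -0.5]
opening: -0.0
grasp_force: 0.0
```

```bash
python3 - <<'E'
from h import *
o=ctrl.get_obs(); im,d=ctrl.camera('wrist')
p,M=T('wrist',o); C=cloud('wrist',d,M); cv2.imwrite('pics/w5.png',im[...,::-1])
W=C-O; W=np.stack([W@U,W@V,W[...,2]],-1); ok=d>0
k=ok&(abs(W[...,0])<.13)&(abs(abs(W[...,1])-.06)<.035)&(W[...,2]>-.01)&(W[...,2]<.035)
c=np.linalg.lstsq(np.c_[W[k][:,:2],np.ones(k.sum())],W[k][:,2],rcond=None)[0]; print('slopes deg',np.degrees(c[:2]),'z0',c[2]*1e3)
k=ok&(W[...,0]<-.16)&(W[...,0]>-.22)&(abs(W[...,1])<.03)
for y in W[k&(W[...,2]<.014)&(W[...,2]>-.01)][::15]: print(np.round(y*1e3,1),end=' ')
k=ok&(abs(W[...,0])<.03)&(abs(W[...,1])<.06)&(W[...,2]>.035)&(W[...,2]<.06); print('bar',cv2.minAreaRect(W[k][:,:2].astype(np.float32)))
k=ok&(W[...,0]<-.168)&(W[...,0]>-.186)&(abs(W[...,1])<.005)&(W[...,2]>.015); print('gate',np.round(W[k][::8]*1e3,1).tolist())
E
```

```text
slopes deg [-0.05787185 -0.00110803] z0 9.992136303221711
[-183.9   15.5    5.4] [-168.2   15.7    7.1] [-178.7   14.7    6.1] [-163.5   14.7    6.9] [-173.5   13.8    7. ] [-183.5   13.2    8.9] [-169.2   13.     8.1] [-181.6   11.9    7.1] [-166.4   12.     7.8] [-182.    10.5    4.5] [-187.     8.1    7.4] [-183.1    3.9   -8.9] [-186.2    3.    -8.7] [-196.     3.8    0.6] [-184.3    1.9   -8.7] [-162.5    3.7    0.8] [-188.3    1.4   -6.1] [-173.3    0.7   -9.4] [-191.2    3.     6.4] [-176.4   -0.2   -8.9] [-190.2    1.6    4.8] [-189.9    1.2    7.5] [-187.6   -8.9    7.1] [-165.   -10.2    6.1] [-168.6  -10.9    7.4] [-169.3  -11.7    8.2] [-170.   -13.     6.9] [-173.6  -14.8    3.8] bar ((-0.004711202345788479, 0.0005973614752292633), (0.07938820868730545, 0.015395235270261765), 89.4997787475586)
gate [[-185.7, 4.4, 22.9], [-178.4, 4.9, 29.6], [-183.5, 3.5, 27.4], [-174.9, 3.9, 29.5], [-183.0, 2.4, 26.9], [-173.1, 3.4, 31.4], [-180.9, 1.6, 27.4], [-170.4, 2.9, 33.3], [-178.0, 1.2, 29.7], [-169.0, 1.8, 32.6], [-177.0, 0.3, 29.9], [-185.4, -1.3, 27.0], [-176.0, -0.6, 30.4], [-183.7, -2.3, 26.9], [-174.1, -1.5, 30.6], [-182.0, -2.9, 28.5], [-172.7, -2.1, 31.8], [-170.5, -2.8, 32.8]]
```

View pics/w5.png

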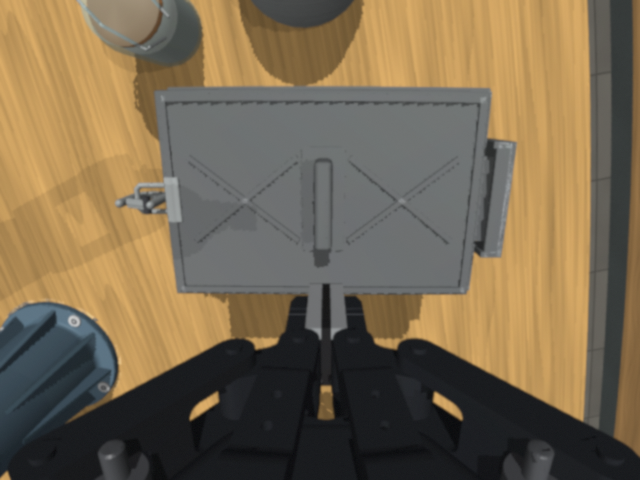

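The lid is flat (0.06 deg) and the gate is shut. The eye is in the hook at (150,198), and the tongue reaches about 6 mm under the lip. Handing in.

```bash
python3 -c "
from bench import ctrl
print(ctrl.hand_in())"
```

```text
the job is handed in; nothing more can be done
None
```

The upper crate is closed: in the last wrist picture the lid lies flat on the rim with the tongue about 6 mm under the lip, the eye in the hook and the gate shut; the job was handed in after about 18 s of robot time (no verdict was returned), and the arm kept clear of the kettle, canister, bowl and spoon.

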